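# Pin the leaves of a flow-cell holder in line

### The job

Swing the upper leaf of the flow-cell holder back over its block. Then take the thick tapered pin from the rack and drive it down through the holes of both leaves into the block until its collar sits flush on the upper leaf, so that the pin pulls both leaves into line with the block; let go of it there. Leave the slim pin in the rack and do not upset the red-capped vial.

Things in the scene. Friction and masses are not known exactly. Their poses are not given: they have to be found in the camera images.
- holder: Flow-cell holder, fixed to the bench: aluminium block 120 x 44 x 40 mm on a dark steel foot plate 150 x 70 x 6 mm. Origin on the bench under the axis of the shoulder screw on which both leaves turn; the block runs from +22 to -98 mm along its own x (the foot from +37 to -113 mm), y across, z up. The screw head (17 mm across) tops out at 62 mm. A through light window (20 mm) lies at x = -34 mm and the pin hole at x = -70 mm.
- holder_hole (a point): Centre of the mouth of the block's vertical pin hole, 16.5 mm across with a 1 mm chamfer, 34 mm deep down to the foot plate; on the block's top, 40 mm above the bench. Axes as the holder.
- lower_leaf (a joint): Turn (rad) of the lower leaf about the screw: dark steel plate 118 x 44 x 8 mm lying on the block (40 to 48 mm high), with a 16.5 mm hole 70 mm from the screw axis. 0 = in line with the block; positive swings its free end to the holder's +y. It starts slightly out of line (3 to 5 mm at the hole) on the -y side. Stiff by friction: about 1.5 N sideways at the hole moves it; it stays where left. Travel -0.15 to 0.15.
- upper_leaf (a joint): Turn (rad) of the upper leaf about the same screw: aluminium plate 152 x 44 x 8 mm (48 to 56 mm high), with a 16.5 mm hole 70 mm from the axis and an upright stud near its free end. 0 = in line; positive swings the free end to the holder's +y. It starts swung well aside, 0.45 to 0.9 rad. About 1 N at the stud moves it; it stays where left; there is no stop at 0. Travel -0.15 to 1.1.
- stud (a point): Point on the axis of the upper leaf's upright dark stud, 14 mm across, 118 mm from the screw axis, 48 mm beyond the pin hole. The point is 76 mm above the bench; the stud's top is at 88 mm and the leaf's top at 56 mm. Grip or push it to swing the leaf; it travels on a 118 mm arc about the screw.
- thick_pin: Thick tapered pin (about 100 g), hanging upright in the rack. Origin: centre of its collar's underside, z up. Above: collar 30 mm across, 4 mm thick, then a black knob 26 mm across from +4 to +38 mm. Below: smooth slippery shank 15 mm across to -23 mm, then tapered to a 4 mm nose at -46 mm. Seated, the origin is 56 mm above the bench; if it sticks askew, press the knob's top with 10 N.
- slim_pin: The slim tapered pin (60 g), too thin for this job: same form and length, but a knob 18 mm across and a shank 10 mm across. Origin as for the thick pin. It hangs in the rack's other hole.
- rack: Grey rack fixed to the bench, 50 x 150 x 64 mm, open at front and back. Its top board (8 mm) has two 18 mm holes at y = +42 and -42 mm in which the pins hang, their collars on its top at 64 mm; which pin is in which hole varies. Origin at the centre of its underside, y along the row.
- vial_2: Small red-capped glass vial, 27 mm across, 56 mm tall, standing loose on the bench behind the gap between holder and rack; origin at the centre of its underside, z up.

How it is judged:
On the way, in this order (a step that is already met when the one before it is completed fails the run):
1. the upper leaf is swung back over the block (within 0.1 rad of in line) (value of joint upper_leaf between -0.1 and 0.1 rad), for 0.2 s.
2. the thick pin's nose is through both leaves and in the block (origin less than 35 mm above the block's top, within 8 mm of the hole's axis) (horizontal distance between thick_pin and holder_hole below 0.008 m and z of thick_pin in the frame of holder_hole below 0.035 m), for 0.1 s.
At the end, for the whole second after the job is handed in: Both leaves are within 0.035 rad of in line with the block, the thick pin stands upright (0.08 rad) in the pin hole (axis within 3 mm), at rest with its collar within 3 mm of the upper leaf, the slim pin hangs in the rack within 15 mm of its start and the vial stands upright (value of joint upper_leaf between -0.035 and 0.035 rad and value of joint lower_leaf between -0.035 and 0.035 rad and horizontal distance between thick_pin and holder_hole below 0.003 m and z of thick_pin in the frame of holder_hole below 0.019 m and angle between thick_pin's own z axis and vertical below 0.08 rad and linear speed of thick_pin below 0.01 m/s and distance of slim_pin from where it was at the start of the episode below 0.015 m and angle between vial_2's own z axis and vertical below 0.2 rad); the robot touches nothing.
It fails at once if the slim pin is taken out of the rack (moved over 40 mm) (distance of slim_pin from where it was at the start of the episode above 0.04 m).
It fails at once if the vial is knocked over (angle between vial_2's own z axis and vertical above 0.8 rad).
It also fails if it takes over 67 s, if anything falls off the work surface, if the arm or the gripper's body presses on something with over 40 N, if the wrist force passes 120 N, or if a joint passes its speed limit or range.

### The arm

A 6-joint arm with a two-finger parallel gripper is mounted at the origin on a cart in front of the work surface, level with it; the furniture and walls round the work are solid. World frame = base frame: x ahead of the robot, y to its left, z up, the work surface at z = 0. Lengths are in m, angles in rad, forces in N, time in s.
With the tool pointing down it reaches from about 0.25 to 0.725 m from the base axis. Payload 9.7 kg.
Tool frame: the origin (TCP) lies at the very end of the fingers, on their centre line; the grasp point (between the pads) lies 19 mm behind it (env.pinch_z is the distance from the TCP to the grasp point, in m); z points along the fingers, y is the line along which they close (so a half turn about z gives the same grasp; the last joint's range is limited). The gripper opens to 85 mm and grips with 20 to 120 N. Pads are 22 mm wide; open, the fingers measure 114 mm over their backs; the gripper's body (76 mm by 85 mm) begins 54 mm behind the grasp point. The pads swing forward as they close: fully open they stand 13 mm farther back than shut.
Start: joints at [-1.117, 0.087, 0.176, 1.66, 0, 1.571], TCP at [0.241, -0.494, 0.231] pointing down, gripper open.
Joint ranges: [-3.13, 3.13], [-0.85, 1.81], [-1.15, 1.24], [-2.2, 2.28], [-1.44, 1.52], [-3.14, 3.14]. Speed limits (rad/s): [2.22, 2.22, 2.57, 3.14, 3.14, 3.14].

### API

Orientations are given as a 3x3 rotation matrix whose columns are the frame's x, y, z axes.
In Python, from rig import env gives the robot as it stands. The module is installed in compiled form; this text tells all that it offers.
- The arm moves only by the shell command python3 -m inch 'ROWS' [FORCE]. ROWS is JSON, a list of rows, each an object with "dr": the turn, a rotation vector about the tool's x, y, z in units of 5 degrees (1.0 is 5 degrees), a list of three; "offset": the shift along the tool's x, y, z in units of 40 mm (1.0 is 40 mm), a list of three; "hand": the gripper command: -1 is fully open, 1 is shut, values between are in proportion. A call has 1 to 20 rows; each row shifts and turns the commanded pose from where the row before left it, along the tool's axes as they then stand; what a row does not reach is not made up. A row lasts 1/12 s, in which the tool goes at most 41.7 mm and 7.16 degrees, less where a joint would pass 70% of its speed; a pose out of reach is approached as far as the arm can. A call is refused whole if a number of a shift passes 1 or a number of a turn 1, either way. A call with a gripper value outside its range is refused whole. The fingers move at their own pace and stop on an object; FORCE is the grip in N (left out, the last holds). Time passes only in rows, so rows that do not move let the fingers close. It gives the time, the measured TCP pose, the force, the opening and the grip force at its end, in the units of the state.
- env.read_state(): the state, without advancing time (a new reading comes with each control period).
- env.snapshot(name): name is "scene" or "top"; returns a dict with "image" (384x512x3 uint8, red, green, blue), "fx", "fy", "cx", "cy" (pixels), "dist_coeffs" ([k1, k2, p1, p2, k3] as OpenCV has them; the pictures are not rectified), "rvec" (rotation vector, rad) and "tvec" (3), from world to camera coordinates, as OpenCV has them. Camera axes: x right, y down, z forward; pixel columns grow to the right and rows downward; lengths in m; the calibration is good to about 2 mm. A picture is of the moment at which its call begins. There is no depth.
- env.sign_off(): hands the job in; it is judged then, once.
Trained networks look in the newest picture that a camera, given by its name, has taken for a name from the list of things; names that differ only in an ending like _2 or _b are one class to them, and where a whole thing is asked for, a point or a joint stands for the part that bears it (a point fixed in the world has none). Each returns a list of dicts, best first, with "conf" (0 to 1); they miss things now and then, are a little off and sometimes report something else, mostly with a low value. They report only what shows in the picture. A call takes as long as a camera call.
- env.spot_in(camera, target): "point" ([x, y, z] in m, in world coordinates, good to about 4 mm: the middle of the surface that is visible of it).
- env.mark_of(camera, target): "point" ([x, y, z] in m, in world coordinates, good to about 4 mm: a listed point, or the origin of a listed thing).
The state is a dict: "t": time; "qpos": joint angles; "qd": joint speeds; "joint_torque": joint torques, N m; "eef_pos": TCP position; "ee_rot": TCP orientation; "force": force on the tool from outside, world axes, zero at the start; "ft_torque": the same for the moment, N m; "gripper_width": finger opening in m; "gripper_force": force on a finger pad.
Only numpy, scipy, OpenCV 4.12 (cv2) and the standard library are available. Lean on these libraries where they do the work, as an engineer would, in place of code of your own. Each camera call takes 0.05 s, during which the arm holds its last target. There are 200 camera calls.

## Working session

There is one attempt and no reset: what is moved stays moved. The work goes in short steps, Python scripts to look and compute and a shell command to move; the robot and the scene stay as the last step left them, time stands still between calls to the robot, and variables do not carry over. Pictures are saved under pics/ and viewed, at most 10 in all, crops included, and the job is handed in when it is done.

```bash
mkdir -p pics; cat > h.py <<'E'
import numpy as np, cv2
from rig import env
def snap(cam,fn=None):
    s=env.snapshot(cam)
    if fn: cv2.imwrite('pics/'+fn,cv2.cvtColor(s['image'],cv2.COLOR_RGB2BGR))
    return s
def proj(s,p):
    K=np.array([[s['fx'],0,s['cx']],[0,s['fy'],s['cy']],[0,0,1.]])
    return cv2.projectPoints(np.array(p,float).reshape(-1,3),np.array(s['rvec']),np.array(s['tvec']),K,np.array(s['dist_coeffs']))[0].reshape(-1,2)
def ray(s,uv,z):
    K=np.array([[s['fx'],0,s['cx']],[0,s['fy'],s['cy']],[0,0,1.]])
    n=cv2.undistortPoints(np.array(uv,float).reshape(-1,1,2),K,np.array(s['dist_coeffs'])).reshape(-1,2)
    R=cv2.Rodrigues(np.array(s['rvec'],float))[0];c=-R.T@np.array(s['tvec'],float).ravel()
    d=np.c_[n,np.ones(len(n))]@R
    return c+d*((z-c[2])/d[:,2])[:,None]
E
python3 - <<'E'
from h import *
np.set_printoptions(precision=4,suppress=True)
for c in("top","scene"):
    snap(c,c+'0.png')
    for n in("holder","holder_hole","stud","thick_pin","slim_pin","rack","vial_2"):
        for r in env.mark_of(c,n)[:2]: print(c,n,np.round(r['point'],4),round(r['conf'],2))
s=env.read_state();print(s['t'],s['ee_rot'],env.pinch_z,s['gripper_width'])
E
```

```text
top holder [0.643  0.1434 0.0003] 0.61
top holder_hole [0.5741 0.1325 0.038 ] 0.81
top stud [0.5491 0.2145 0.0718] 0.61
top thick_pin [ 0.5895 -0.2417  0.0632] 0.68
top slim_pin [ 0.5906 -0.2384  0.0638] 0.7
top slim_pin [ 0.5914 -0.1601  0.0607] 0.52
top rack [ 0.5935 -0.2035  0.0006] 0.93
top vial_2 [ 0.7062 -0.062  -0.0011] 0.49
top vial_2 [ 0.5889 -0.2391  0.0658] 0.21
scene holder [0.6473 0.1441 0.0025] 0.96
scene holder_hole [0.5757 0.1285 0.0378] 0.71
scene stud [0.5454 0.214  0.0727] 0.79
scene thick_pin [ 0.5931 -0.2438  0.0676] 0.58
scene slim_pin [ 0.5911 -0.1574  0.0629] 0.45
scene vial_2 [ 0.7104 -0.0654 -0.0038] 0.46
0.8 [[ 0.8988  0.4384 -0.    ]
 [ 0.4384 -0.8988  0.    ]
 [-0.     -0.     -1.    ]] 0.0187 0.0852274728351584
```

View pics/top0.png

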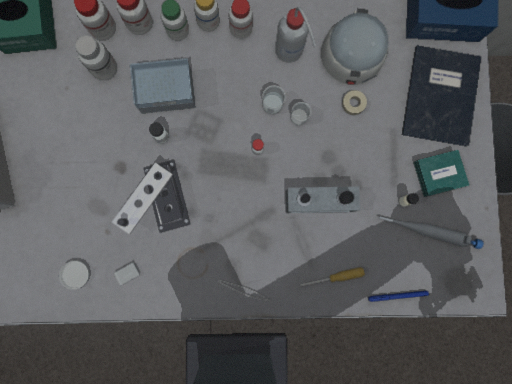

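View pics/scene0.png

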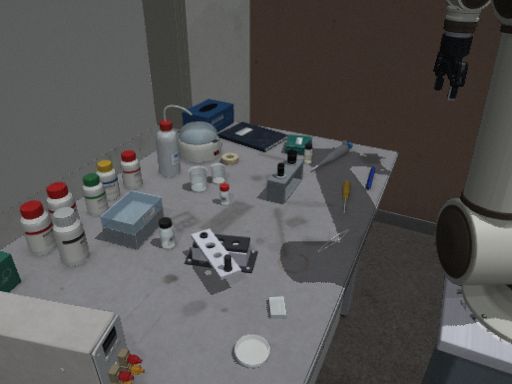

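The top view shows the thick pin (wide knob) at px (346,198), the right rack hole, and the slim pin at (305,199). The stud is at (123,222), the block runs from (165,170) to (175,215), and the small red vial is at (258,146). The network positions agree with this: screw to hole measures 71 mm and screw to stud 120 mm. The leaf starts at about 0.81 rad.

First I turn the wrist.

```bash
python3 -m inch '[{"dr":[0,0,-1],"offset":[0,0,0],"hand":-1},{"dr":[0,0,-1],"offset":[0,0,0],"hand":-1},{"dr":[0,0,-1],"offset":[0,0,0],"hand":-1},{"dr":[0,0,-1],"offset":[0,0,0],"hand":-1},{"dr":[0,0,-1],"offset":[0,0,0],"hand":-1},{"dr":[0,0,-1],"offset":[0,0,0],"hand":-1},{"dr":[0,0,-1],"offset":[0,0,0],"hand":-1},{"dr":[0,0,-1],"offset":[0,0,0],"hand":-1},{"dr":[0,0,-1],"offset":[0,0,0],"hand":-1},{"dr":[0,0,-1],"offset":[0,0,0],"hand":-1},{"dr":[0,0,-1],"offset":[0,0,0],"hand":-1},{"dr":[0,0,-1],"offset":[0,0,0],"hand":-1}]' 20
cat > go.py <<'E'
import sys
from h import *
# offset (tool units) to target x y z, and turn units (about tool z) to tool-y angle [rad, mod pi]
s=env.read_state();R=np.array(s['ee_rot']);p=np.array(s['eef_pos'])
t=np.array([float(a) for a in sys.argv[1:4]])
print('t',s['t'],'p',np.round(p,4),'q',np.round(s['qpos'],2),'w',round(s['gripper_width'],4),'F',np.round(s['force'],1))
ya=np.arctan2(R[1,1],R[0,1]);print('yang',round(ya,3),'z',np.round(R[:,2],3))
print('offset units',np.round(R.T@(t-p)/.04,2))
if len(sys.argv)>4:
    d=(float(sys.argv[4])-ya+np.pi)%(2*np.pi)-np.pi;print('turn units',-np.degrees(d)/5)
E
python3 go.py .547 .214 .2 .95
```

```text
t: 1.8
eef_pos: [0.2411, -0.4943, 0.2313]
ee_rot: [[0.065, 0.998, -0.0], [0.998, -0.065, -0.0], [-0.0, -0.0, -1.0]]
force: [0.2, 0.5, 0.1]
gripper_width: 0.086
gripper_force: 0.0
t 1.8 p [ 0.2411 -0.4943  0.2313] q [-1.12  0.09  0.18  1.66 -0.    0.52] w 0.086 F [0.2 0.5 0.1]
yang -0.065 z [-0. -0. -1.]
offset units [18.17  6.47  0.78]
turn units -11.636693081336885
```

```bash
python3 -m inch '[{"dr":[0,0,0],"offset":[0.9,0.32,0],"hand":-1},{"dr":[0,0,0],"offset":[0.9,0.32,0],"hand":-1},{"dr":[0,0,0],"offset":[0.9,0.32,0],"hand":-1},{"dr":[0,0,0],"offset":[0.9,0.32,0],"hand":-1},{"dr":[0,0,0],"offset":[0.9,0.32,0],"hand":-1},{"dr":[0,0,0],"offset":[0.9,0.32,0],"hand":-1},{"dr":[0,0,0],"offset":[0.9,0.32,0],"hand":-1},{"dr":[0,0,0],"offset":[0.9,0.32,0],"hand":-1},{"dr":[0,0,0],"offset":[0.9,0.32,0],"hand":-1},{"dr":[0,0,0],"offset":[0.9,0.32,0],"hand":-1},{"dr":[0,0,0],"offset":[0.9,0.32,0],"hand":-1},{"dr":[0,0,0],"offset":[0.9,0.32,0],"hand":-1},{"dr":[0,0,0],"offset":[0.9,0.32,0],"hand":-1},{"dr":[0,0,0],"offset":[0.9,0.32,0],"hand":-1},{"dr":[0,0,0],"offset":[0.9,0.32,0],"hand":-1},{"dr":[0,0,0],"offset":[0.9,0.32,0],"hand":-1},{"dr":[0,0,0],"offset":[0.9,0.32,0],"hand":-1},{"dr":[0,0,0],"offset":[0.9,0.32,0],"hand":-1},{"dr":[0,0,0],"offset":[0.9,0.32,0],"hand":-1},{"dr":[0,0,0],"offset":[0.9,0.32,0],"hand":-1}]' >/dev/null
python3 -m inch '[{"dr":[0,0,-0.97],"offset":[0,0,0],"hand":-1},{"dr":[0,0,-0.97],"offset":[0,0,0],"hand":-1},{"dr":[0,0,-0.97],"offset":[0,0,0],"hand":-1},{"dr":[0,0,-0.97],"offset":[0,0,0],"hand":-1},{"dr":[0,0,-0.97],"offset":[0,0,0],"hand":-1},{"dr":[0,0,-0.97],"offset":[0,0,0],"hand":-1},{"dr":[0,0,-0.97],"offset":[0,0,0],"hand":-1},{"dr":[0,0,-0.97],"offset":[0,0,0],"hand":-1},{"dr":[0,0,-0.97],"offset":[0,0,0],"hand":-1},{"dr":[0,0,-0.97],"offset":[0,0,0],"hand":-1},{"dr":[0,0,-0.97],"offset":[0,0,0],"hand":-1},{"dr":[0,0,-0.97],"offset":[0,0,0],"hand":-1},{"dr":[0,0,0],"offset":[0,0,0],"hand":-1}]' >/dev/null
python3 go.py .547 .214 .066 .95
```

```text
t 4.55 p [0.5467 0.2061 0.2313] q [ 0.36  0.17  0.27  1.67 -0.    0.98] w 0.0854 F [ 0.1  0.6 -0.2]
yang 0.95 z [-0. -0. -1.]
offset units [0.11 0.17 4.13]
turn units -0.0027026872952792347
```

```bash
python3 -m inch '[{"dr":[0,0,0],"offset":[0.11,0.17,0],"hand":-1},{"dr":[0,0,0],"offset":[0,0,0.8],"hand":-1},{"dr":[0,0,0],"offset":[0,0,0.8],"hand":-1},{"dr":[0,0,0],"offset":[0,0,0.8],"hand":-1},{"dr":[0,0,0],"offset":[0,0,0.8],"hand":-1},{"dr":[0,0,0],"offset":[0,0,0.5],"hand":-1},{"dr":[0,0,0],"offset":[0,0,0.4],"hand":-1},{"dr":[0,0,0],"offset":[0,0,0],"hand":1},{"dr":[0,0,0],"offset":[0,0,0],"hand":1},{"dr":[0,0,0],"offset":[0,0,0],"hand":1},{"dr":[0,0,0],"offset":[0,0,0],"hand":1},{"dr":[0,0,0],"offset":[0,0,0],"hand":1},{"dr":[0,0,0],"offset":[0,0,0],"hand":1},{"dr":[0,0,0],"offset":[0,0,0],"hand":1},{"dr":[0,0,0],"offset":[0,0,0],"hand":1}]' 20
python3 go.py .547 .214 .066 .95
```

```text
t: 5.8
eef_pos: [0.5477, 0.2144, 0.0684]
ee_rot: [[-0.811, 0.585, 0.002], [0.585, 0.811, 0.001], [-0.001, 0.002, -1.0]]
force: [-0.7, -0.6, 5.1]
gripper_width: 0.0131
gripper_force: 21.6
t 5.8 p [0.5477 0.2144 0.0684] q [ 0.37  0.17 -0.04  1.35  0.    1.  ] w 0.0131 F [-0.7 -0.6  5.1]
yang 0.946 z [ 0.002  0.001 -1.   ]
offset units [ 0.01 -0.02  0.06]
turn units -0.0475575984872044
```

```bash
python3 -m inch '[{"dr":[0,0,-0.78],"offset":[-0.007,-0.2,0],"hand":1},{"dr":[0,0,-0.78],"offset":[-0.007,-0.2,0],"hand":1},{"dr":[0,0,-0.78],"offset":[-0.007,-0.2,0],"hand":1},{"dr":[0,0,-0.78],"offset":[-0.007,-0.2,0],"hand":1},{"dr":[0,0,-0.78],"offset":[-0.007,-0.2,0],"hand":1},{"dr":[0,0,-0.78],"offset":[-0.007,-0.2,0],"hand":1},{"dr":[0,0,-0.78],"offset":[-0.007,-0.2,0],"hand":1},{"dr":[0,0,-0.78],"offset":[-0.007,-0.2,0],"hand":1},{"dr":[0,0,-0.78],"offset":[-0.007,-0.2,0],"hand":1},{"dr":[0,0,-0.78],"offset":[-0.007,-0.2,0],"hand":1},{"dr":[0,0,-0.78],"offset":[-0.007,-0.2,0],"hand":1},{"dr":[0,0,-0.78],"offset":[-0.007,-0.2,0],"hand":1},{"dr":[0,0,0],"offset":[0,0,0],"hand":1},{"dr":[0,0,0],"offset":[0,0,0],"hand":1},{"dr":[0,0,0],"offset":[0,0,0],"hand":1}]' 20
python3 go.py .529 .1217 .066 1.76
```

```text
t: 7.05
eef_pos: [0.5288, 0.1228, 0.0684]
ee_rot: [[-0.982, -0.19, 0.004], [-0.19, 0.982, 0.001], [-0.004, -0.0, -1.0]]
force: [5.9, 0.4, 2.1]
gripper_width: 0.0129
gripper_force: 21.3
t 7.05 p [0.5288 0.1228 0.0684] q [ 0.23  0.07 -0.16  1.34 -0.    0.04] w 0.0129 F [5.9 0.4 2.1]
yang 1.762 z [ 0.004  0.001 -1.   ]
offset units [ 0.   -0.03  0.06]
turn units 0.02420244859825453
```

```bash
python3 -m inch '[{"dr":[0,0,0],"offset":[0,0,0],"hand":-1},{"dr":[0,0,0],"offset":[0,0,0],"hand":-1},{"dr":[0,0,0],"offset":[0,0,0],"hand":-1},{"dr":[0,0,0],"offset":[0,0,0],"hand":-1},{"dr":[0,0,0],"offset":[0,0,-0.5],"hand":-1},{"dr":[0,0,0],"offset":[0,0,-0.9],"hand":-1},{"dr":[0,0,0],"offset":[0,0,-0.9],"hand":-1},{"dr":[0,0,0],"offset":[0,0,-0.9],"hand":-1},{"dr":[0,0,0],"offset":[0,0,0],"hand":-1}]' 20 >/dev/null
python3 go.py .591 -.243 .195 1.76
```

```text
t 7.8 p [0.5289 0.1234 0.2027] q [0.23 0.05 0.08 1.59 0.   0.04] w 0.0856 F [0.7 0.5 1.1]
yang 1.763 z [ 0.009  0.002 -1.   ]
offset units [ 0.23 -9.29  0.19]
turn units 0.032378132805161504
```

```bash
python3 -m inch '[{"dr":[0,0,0],"offset":[0.02,-0.93,0],"hand":-1},{"dr":[0,0,0],"offset":[0.02,-0.93,0],"hand":-1},{"dr":[0,0,0],"offset":[0.02,-0.93,0],"hand":-1},{"dr":[0,0,0],"offset":[0.02,-0.93,0],"hand":-1},{"dr":[0,0,0],"offset":[0.02,-0.93,0],"hand":-1},{"dr":[0,0,0],"offset":[0.02,-0.93,0],"hand":-1},{"dr":[0,0,0],"offset":[0.02,-0.93,0],"hand":-1},{"dr":[0,0,0],"offset":[0.02,-0.93,0],"hand":-1},{"dr":[0,0,0],"offset":[0.02,-0.93,0],"hand":-1},{"dr":[0,0,0],"offset":[0.02,-0.93,0],"hand":-1},{"dr":[0,0,0],"offset":[0,0,0],"hand":-1},{"dr":[0,0,0],"offset":[0,0,0],"hand":-1}]' >/dev/null
python3 go.py .591 -.243 .071 1.76
python3 - <<'E'
from h import *
for c in("top","scene"):
    s=snap(c,c+'1.png')
    for n in("holder","holder_hole","stud"):
        for r in env.mark_of(c,n)[:1]: print(c,n,np.round(r['point'],4),round(r['conf'],2))
    u=proj(s,[.575,.131,.05])[0];x,y=int(u[0]),int(u[1]);print(x,y)
    im=cv2.cvtColor(s['image'],cv2.COLOR_RGB2BGR)[y-45:y+45,x-60:x+60]
    cv2.imwrite(f'pics/{c}1c.png',cv2.resize(im,None,fx=6,fy=6,interpolation=cv2.INTER_CUBIC))
E
```

```text
t 8.8 p [ 0.5899 -0.2455  0.1941] q [-0.39  0.3   0.35  1.62  0.   -0.58] w 0.0857 F [0.2 0.3 0.2]
yang 1.76 z [-0.002  0.001 -1.   ]
offset units [-0.04  0.05  3.08]
turn units -0.0014544716925729124
top holder [ 0.6456  0.1456 -0.0013] 0.91
top holder_hole [0.5737 0.1309 0.038 ] 0.79
top stud [0.5325 0.1232 0.0722] 0.89
165 208
scene holder_hole [0.5711 0.1297 0.0388] 0.81
scene stud [0.5276 0.1218 0.0743] 0.64
235 242
```

View pics/top1c.png

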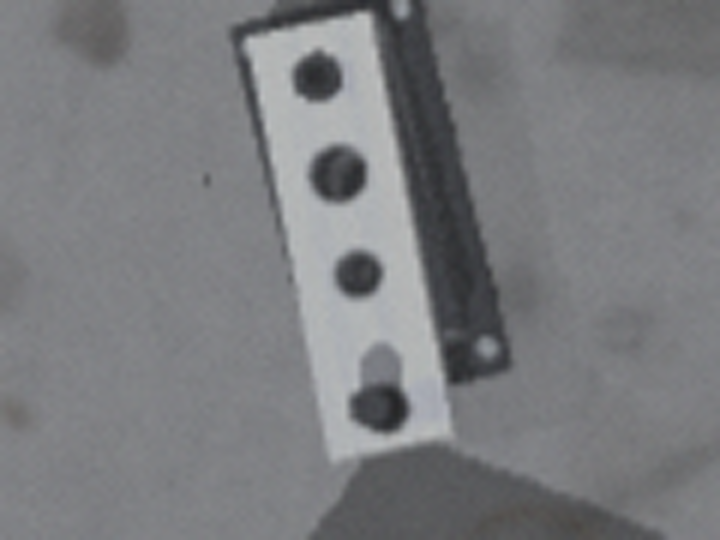

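View pics/scene1c.png

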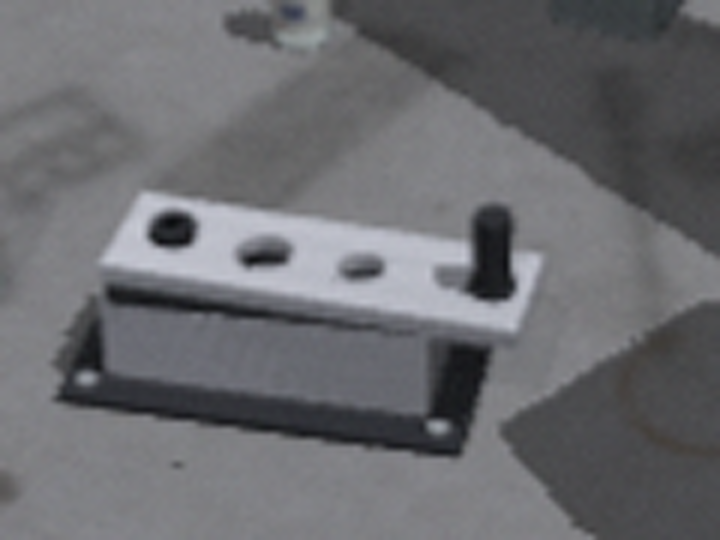

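The leaf now lies over the block. The leaf hole is at crop (359,273), the screw at (317,76), the stud top at about (381,405), and the right edge of the foot runs from (420,0) to (510,365). Next I convert these to positions.

```bash
python3 - <<'E'
from h import *
s=snap("top")
c=lambda L:[(105+(x+.5)/6-.5,163+(y+.5)/6-.5) for x,y in L]
print('hole,',ray(s,c([(359,273)]),.056),'screw',ray(s,c([(317,76)]),.062))
for L,z,n in(([(423,20),(510,365)],.006,'footR'),([(235,30),(292,280)],.006,'footL'),([(378,10),(452,435)],.056,'leafR'),([(243,45),(333,462)],.056,'leafL'),([(333,462),(452,435)],.056,'leafend'),([(402,8),(487,348)],.008,'footscrews')):
    r=ray(s,c(L),z);d=r[0]-r[1];print(n,r[:,:2].round(4).tolist(),'yaw',np.arctan2(d[1],d[0]).round(3))
# automatic: bright leaf mask, dark holes
g=cv2.cvtColor(s['image'],cv2.COLOR_RGB2GRAY)[163:253,105:225]
G=cv2.resize(g,None,fx=6,fy=6,interpolation=cv2.INTER_CUBIC)
m=(G>165).astype(np.uint8);cs,_=cv2.findContours(m,cv2.RETR_EXTERNAL,cv2.CHAIN_APPROX_NONE)
k=max(cs,key=cv2.contourArea);print(cv2.minAreaRect(k))
b=cv2.boxPoints(cv2.minAreaRect(k));print(ray(s,c(b.tolist()),.056)[:,:2].round(4))
E
```

```text
hole, [[0.57515755 0.13180738 0.056     ]] screw [[0.64366677 0.14586684 0.062     ]]
footR [[0.6723, 0.118], [0.5443, 0.0855]] yaw 0.248
footL [[0.6692, 0.1869], [0.5765, 0.165]] yaw 0.232
leafR [[0.6678, 0.126], [0.5186, 0.0993]] yaw 0.177
leafL [[0.6558, 0.1728], [0.51, 0.14]] yaw 0.221
leafend [[0.51, 0.14], [0.5186, 0.0993]] yaw 1.78
footscrews [[0.6766, 0.1254], [0.5506, 0.0937]] yaw 0.247
((349.4038391113281, 236.0192108154297), (430.474853515625, 125.12207794189453), 78.69007110595703)
[[0.6585 0.1719]
 [0.6668 0.1293]
 [0.5187 0.099 ]
 [0.5109 0.141 ]]
```

```bash
python3 -m inch '[{"dr":[0,0,0],"offset":[-0.04,0.05,0.6],"hand":-1},{"dr":[0,0,0],"offset":[0,0,0.7],"hand":-1},{"dr":[0,0,0],"offset":[0,0,0.7],"hand":-1},{"dr":[0,0,0],"offset":[0,0,0.6],"hand":-1},{"dr":[0,0,0],"offset":[0,0,0.45],"hand":-1},{"dr":[0,0,0],"offset":[0,0,0],"hand":-1},{"dr":[0,0,0],"offset":[0,0,0],"hand":1},{"dr":[0,0,0],"offset":[0,0,0],"hand":1},{"dr":[0,0,0],"offset":[0,0,0],"hand":1},{"dr":[0,0,0],"offset":[0,0,0],"hand":1},{"dr":[0,0,0],"offset":[0,0,0],"hand":1},{"dr":[0,0,0],"offset":[0,0,0],"hand":1},{"dr":[0,0,0],"offset":[0,0,0],"hand":1},{"dr":[0,0,0],"offset":[0,0,0],"hand":1}]' 40
python3 go.py .591 -.243 .195 1.76
```

```text
t: 10.42
eef_pos: [0.592, -0.2418, 0.0746]
ee_rot: [[-0.982, -0.191, 0.002], [-0.191, 0.982, -0.001], [-0.002, -0.001, -1.0]]
force: [-1.0, -0.1, 5.5]
gripper_width: 0.0247
gripper_force: 39.4
t 10.4167 p [ 0.592  -0.2418  0.0746] q [-0.39  0.29  0.11  1.39  0.   -0.58] w 0.0247 F [-1.  -0.1  5.5]
yang 1.763 z [ 0.002 -0.001 -1.   ]
offset units [ 0.03 -0.03 -3.01]
turn units 0.03133506371593444
```

```bash
python3 -m inch '[{"dr":[0,0,0],"offset":[0,0,-0.4],"hand":1},{"dr":[0,0,0],"offset":[0,0,-0.7],"hand":1},{"dr":[0,0,0],"offset":[0,0,-0.8],"hand":1},{"dr":[0,0,0],"offset":[0,0,-0.8],"hand":1},{"dr":[0,0,0],"offset":[0,0,-0.6],"hand":1},{"dr":[0,0,0],"offset":[0,0,0],"hand":1},{"dr":[0,0,0],"offset":[0,0,0],"hand":1}]' 40
python3 go.py .575 .1297 .2 1.81
```

```text
t: 11.0
eef_pos: [0.5921, -0.2418, 0.2068]
ee_rot: [[-0.982, -0.191, 0.003], [-0.191, 0.982, -0.001], [-0.002, -0.002, -1.0]]
force: [-0.4, -0.3, -1.3]
gripper_width: 0.0247
gripper_force: 39.8
t 11.0 p [ 0.5921 -0.2418  0.2068] q [-0.39  0.3   0.37  1.64  0.   -0.58] w 0.0247 F [-0.4 -0.3 -1.3]
yang 1.763 z [ 0.003 -0.001 -1.   ]
offset units [-1.35  9.2   0.16]
turn units -0.5408991841152111
```

```bash
python3 -m inch '[{"dr":[0,0,0],"offset":[-0.1,0.7,0],"hand":1},{"dr":[0,0,0],"offset":[-0.12,0.85,0],"hand":1},{"dr":[0,0,0],"offset":[-0.12,0.85,0],"hand":1},{"dr":[0,0,0],"offset":[-0.12,0.85,0],"hand":1},{"dr":[0,0,0],"offset":[-0.12,0.85,0],"hand":1},{"dr":[0,0,0],"offset":[-0.12,0.85,0],"hand":1},{"dr":[0,0,0],"offset":[-0.12,0.85,0],"hand":1},{"dr":[0,0,0],"offset":[-0.12,0.85,0],"hand":1},{"dr":[0,0,0],"offset":[-0.12,0.85,0],"hand":1},{"dr":[0,0,0],"offset":[-0.12,0.85,0],"hand":1},{"dr":[0,0,0],"offset":[-0.12,0.85,0],"hand":1},{"dr":[0,0,-0.5],"offset":[0,0,0],"hand":1},{"dr":[0,0,0],"offset":[0,0,0.9],"hand":1},{"dr":[0,0,0],"offset":[0,0,0.7],"hand":1},{"dr":[0,0,0],"offset":[0,0,0],"hand":1},{"dr":[0,0,0],"offset":[0,0,0],"hand":1}]' 40
python3 go.py .575 .1297 .12 1.81
python3 - <<'E'
from h import *
p=np.array(env.read_state()['eef_pos'])
for c in("top","scene"):
    s=snap(c,c+'2.png')
    for n in("thick_pin","holder_hole"):
        for r in env.mark_of(c,n)[:1]: print(c,n,np.round(r['point'],4),round(r['conf'],2))
    print(proj(s,[p-[0,0,.0106],p-[0,0,.0566],[.575,.131,.056]]).round(1).tolist())
    if c=='scene':
        im=cv2.cvtColor(s['image'],cv2.COLOR_RGB2BGR)[190:280,175:295]
        cv2.imwrite('pics/scene2c.png',cv2.resize(im,None,fx=6,fy=6,interpolation=cv2.INTER_CUBIC))
E
```

```text
t: 12.33
eef_pos: [0.5707, 0.1293, 0.1391]
ee_rot: [[-0.972, -0.233, -0.005], [-0.233, 0.972, -0.001], [0.005, 0.0, -1.0]]
force: [0.2, -0.1, -0.7]
gripper_width: 0.0245
gripper_force: 39.9
t 12.3333 p [0.5707 0.1293 0.1391] q [ 0.22  0.16  0.08  1.49 -0.   -0.01] w 0.0245 F [ 0.2 -0.1 -0.7]
yang 1.806 z [-0.005 -0.001 -1.   ]
offset units [-0.11 -0.01  0.48]
turn units -0.0409015004025639
top holder_hole [0.5771 0.1319 0.0365] 0.84
[[159.0, 207.8], [163.3, 209.3], [164.8, 208.2]]
scene thick_pin [6.471e-01 1.426e-01 2.000e-04] 0.49
scene holder_hole [0.5715 0.127  0.04  ] 0.8
[[237.3, 211.8], [237.6, 230.0], [235.6, 239.8]]
```

View pics/scene2c.png

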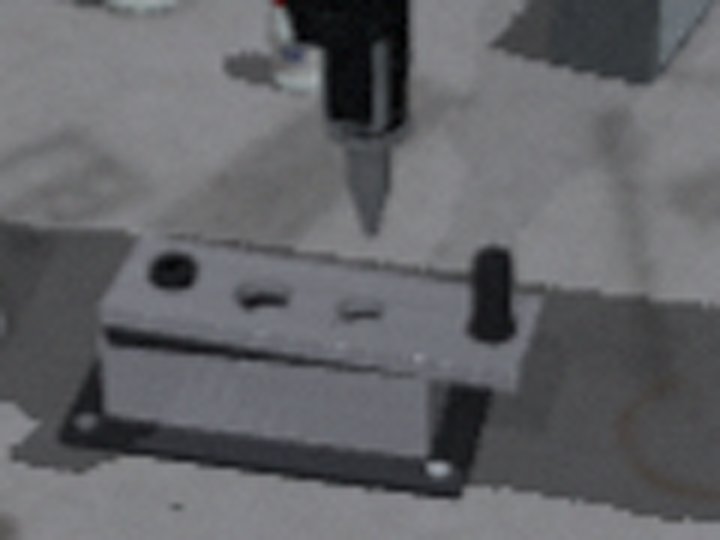

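Nose is at crop (371,237), close to the prediction, and the leaf hole is at crop (360,310). I'll compare the two in this view.

```bash
python3 - <<'E'
from h import *
s=snap("scene")
c=lambda x,y:(175+(x+.5)/6-.5,190+(y+.5)/6-.5)
p=np.array(env.read_state()['eef_pos']);print(p)
print('leafhole',ray(s,[c(360,310)],.056),'screw',ray(s,[c(173,271)],.062),'nose',ray(s,[c(371,237)],p[2]-.0566),'stud top',ray(s,[c(492,254)],.088))
f=ray(s,[c(60,438),c(462,492)],.006);d=f[0]-f[1];print('foot edge',f,np.arctan2(d[1],d[0]),np.linalg.norm(d))
E
```

```text
[0.57287577 0.12959274 0.1425592 ]
leafhole [[0.57476208 0.13620501 0.056     ]] screw [[0.64149488 0.1524806  0.062     ]] nose [[0.57213785 0.1318355  0.0859592 ]] stud top [[0.52901287 0.12466688 0.088     ]]
foot edge [[0.66768659 0.19351564 0.006     ]
 [0.52528223 0.15541771 0.006     ]] 0.2614114329604065 0.1474125277938961
```

```bash
python3 -m inch '[{"dr":[0,0,0],"offset":[-0.07,0,0],"hand":1},{"dr":[0,0,0],"offset":[0,0,0.3],"hand":1},{"dr":[0,0,0],"offset":[0,0,0.3],"hand":1},{"dr":[0,0,0],"offset":[0,0,0.25],"hand":1},{"dr":[0,0,0],"offset":[0,0,0.2],"hand":1},{"dr":[0,0,0],"offset":[0,0,0],"hand":1},{"dr":[0,0,0],"offset":[0,0,0],"hand":1},{"dr":[0,0,0],"offset":[0,0,0],"hand":1}]' 30
python3 go.py .576 .130 .09 1.81
```

```text
t: 13.35
eef_pos: [0.575, 0.1302, 0.0995]
ee_rot: [[-0.972, -0.233, -0.0], [-0.233, 0.972, -0.0], [0.0, -0.0, -1.0]]
force: [-0.3, -0.2, -0.9]
gripper_width: 0.0244
gripper_force: 40.0
t 13.35 p [0.575  0.1302 0.0995] q [ 0.22  0.17  0.01  1.41 -0.   -0.01] w 0.0244 F [-0.3 -0.2 -0.9]
yang 1.806 z [-0. -0. -1.]
offset units [-0.02 -0.01  0.24]
turn units -0.04107058133348414
```

```bash
python3 -m inch '[{"dr":[0,0,0],"offset":[0,0,0.1],"hand":1},{"dr":[0,0,0],"offset":[0,0,0.1],"hand":1},{"dr":[0,0,0],"offset":[0,0,0.1],"hand":1},{"dr":[0,0,0],"offset":[0,0,0],"hand":1},{"dr":[0,0,0],"offset":[0,0,0],"hand":1}]' 20
python3 -m inch '[{"dr":[0,0,0],"offset":[0,0,0.05],"hand":1},{"dr":[0,0,0],"offset":[0,0,0.05],"hand":1},{"dr":[0,0,0],"offset":[0,0,0],"hand":1},{"dr":[0,0,0],"offset":[0,0,0],"hand":1}]' 20
```

```text
t: 13.77
eef_pos: [0.5753, 0.1304, 0.087]
ee_rot: [[-0.972, -0.233, 0.0], [-0.233, 0.972, 0.0], [-0.0, 0.0, -1.0]]
force: [2.8, 0.7, -1.6]
gripper_width: 0.0247
gripper_force: 39.9
t: 14.1
eef_pos: [0.5752, 0.1303, 0.0832]
ee_rot: [[-0.972, -0.233, 0.0], [-0.233, 0.972, 0.0], [-0.0, -0.0, -1.0]]
force: [4.7, 0.3, -1.3]
gripper_width: 0.0246
gripper_force: 40.0
```

```bash
python3 -m inch '[{"dr":[0,0,0],"offset":[-0.05,0,0],"hand":1},{"dr":[0,0,0],"offset":[0,0,0],"hand":1},{"dr":[0,0,0],"offset":[0,0,0],"hand":1}]' 20
python3 -m inch '[{"dr":[0,0,0],"offset":[0,0,0.05],"hand":1},{"dr":[0,0,0],"offset":[0,0,0.05],"hand":1},{"dr":[0,0,0],"offset":[0,0,0],"hand":1},{"dr":[0,0,0],"offset":[0,0,0],"hand":1}]' 20
```

```text
t: 14.35
eef_pos: [0.5764, 0.1305, 0.0829]
ee_rot: [[-0.972, -0.233, -0.002], [-0.233, 0.972, -0.001], [0.002, -0.0, -1.0]]
force: [0.8, -0.7, -0.9]
gripper_width: 0.0248
gripper_force: 40.0
t: 14.68
eef_pos: [0.5767, 0.1306, 0.0789]
ee_rot: [[-0.972, -0.233, -0.001], [-0.233, 0.972, -0.0], [0.001, -0.0, -1.0]]
force: [-0.7, -2.0, -1.8]
gripper_width: 0.0246
gripper_force: 39.9
```

```bash
python3 -m inch '[{"dr":[0,0,0],"offset":[0,0,0.05],"hand":1},{"dr":[0,0,0],"offset":[0,0,0.05],"hand":1},{"dr":[0,0,0],"offset":[0,0,0],"hand":1},{"dr":[0,0,0],"offset":[0,0,0],"hand":1}]' 20
```

```text
t: 15.02
eef_pos: [0.5768, 0.1307, 0.075]
ee_rot: [[-0.972, -0.233, -0.0], [-0.233, 0.972, -0.0], [0.0, -0.0, -1.0]]
force: [0.4, -2.5, -1.4]
gripper_width: 0.0251
gripper_force: 39.9
```

```bash
python3 -m inch '[{"dr":[0,0,0],"offset":[0,0,0.05],"hand":1},{"dr":[0,0,0],"offset":[0,0,0.05],"hand":1},{"dr":[0,0,0],"offset":[0,0,0],"hand":1},{"dr":[0,0,0],"offset":[0,0,0],"hand":1}]' 20
```

```text
t: 15.35
eef_pos: [0.5769, 0.1306, 0.071]
ee_rot: [[-0.972, -0.233, -0.0], [-0.233, 0.972, -0.0], [0.0, -0.0, -1.0]]
force: [0.5, -3.0, -3.0]
gripper_width: 0.0247
gripper_force: 39.9
```

```bash
python3 -m inch '[{"dr":[0,0,0],"offset":[0,-0.01,0.05],"hand":1},{"dr":[0,0,0],"offset":[0,-0.01,0.05],"hand":1},{"dr":[0,0,0],"offset":[0,0,0],"hand":1},{"dr":[0,0,0],"offset":[0,0,0],"hand":1}]' 20
```

```text
t: 15.68
eef_pos: [0.577, 0.1303, 0.0671]
ee_rot: [[-0.972, -0.234, -0.0], [-0.234, 0.972, 0.001], [0.0, 0.001, -1.0]]
force: [-0.3, 0.8, -0.8]
gripper_width: 0.0242
gripper_force: 39.9
```

```bash
python3 -m inch '[{"dr":[0,0,0],"offset":[0,0,0.03],"hand":1},{"dr":[0,0,0],"offset":[0,0,0.02],"hand":1},{"dr":[0,0,0],"offset":[0,0,0],"hand":1},{"dr":[0,0,0],"offset":[0,0,0],"hand":1}]' 20
```

```text
t: 16.02
eef_pos: [0.5772, 0.1303, 0.0666]
ee_rot: [[-0.972, -0.234, 0.001], [-0.234, 0.972, 0.001], [-0.001, 0.0, -1.0]]
force: [-4.0, -0.2, 7.2]
gripper_width: 0.0244
gripper_force: 40.9
```

The collar has met the leaf at the predicted height (TCP 66.6 mm, 7 N up). I release, rise and check.

```bash
python3 -m inch '[{"dr":[0,0,0],"offset":[0,0,0],"hand":-1},{"dr":[0,0,0],"offset":[0,0,0],"hand":-1},{"dr":[0,0,0],"offset":[0,0,0],"hand":-1},{"dr":[0,0,0],"offset":[0,0,0],"hand":-1},{"dr":[0,0,0],"offset":[0,0,0],"hand":-1},{"dr":[0,0,0],"offset":[0,0,-0.4],"hand":-1},{"dr":[0,0,0],"offset":[0,0,-0.8],"hand":-1},{"dr":[0,0,0],"offset":[0,0,-0.9],"hand":-1},{"dr":[0,0,0],"offset":[0,0,-0.9],"hand":-1},{"dr":[0,0,0],"offset":[0,-0.9,0],"hand":-1},{"dr":[0,0,0],"offset":[0,-0.9,0],"hand":-1},{"dr":[0,0,0],"offset":[0,-0.9,0],"hand":-1},{"dr":[0,0,0],"offset":[0,-0.9,0],"hand":-1},{"dr":[0,0,0],"offset":[0,-0.9,0],"hand":-1},{"dr":[0,0,0],"offset":[0,-0.9,0],"hand":-1},{"dr":[0,0,0],"offset":[0,0,0],"hand":-1},{"dr":[0,0,0],"offset":[0,0,0],"hand":-1}]' 20
python3 - <<'E'
from h import *
ims=[]
for c in("top","scene"):
    s=snap(c,c+'3.png')
    for n in("thick_pin","holder_hole","slim_pin","vial_2"):
        for r in env.mark_of(c,n)[:1]: print(c,n,np.round(r['point'],4),round(r['conf'],2))
    u=proj(s,[.575,.131,.06])[0];x,y=int(u[0]),int(u[1])
    im=cv2.cvtColor(s['image'],cv2.COLOR_RGB2BGR)[y-45:y+45,x-60:x+60]
    ims.append(cv2.resize(im,(400,300),interpolation=cv2.INTER_CUBIC))
    ims.append(cv2.resize(cv2.cvtColor(s['image'],cv2.COLOR_RGB2BGR),(400,300)))
cv2.imwrite('pics/fin.png',np.vstack([np.hstack(ims[:2]),np.hstack(ims[2:])]))
E
```

```text
t: 17.43
eef_pos: [0.6276, -0.0819, 0.1847]
ee_rot: [[-0.973, -0.23, -0.001], [-0.23, 0.973, 0.0], [0.001, 0.0, -1.0]]
force: [0.7, 0.1, 0.1]
gripper_width: 0.0853
gripper_force: 0.0
top thick_pin [0.5768 0.1321 0.0569] 0.62
top holder_hole [0.5723 0.1312 0.0369] 0.79
scene thick_pin [0.5798 0.132  0.0596] 0.62
scene holder_hole [0.5758 0.1278 0.0392] 0.79
scene slim_pin [ 0.5928 -0.158   0.0629] 0.7
scene vial_2 [ 7.098e-01 -6.550e-02 -4.000e-04] 0.72
```

View pics/fin.png

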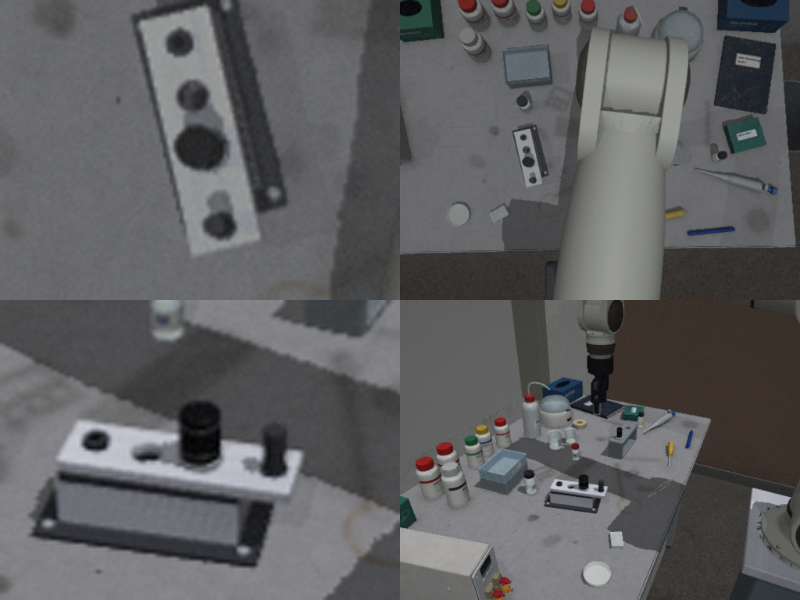

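The pin stands upright in the holder and the leaf runs parallel to the foot. The slim pin is in the rack and the vial is standing. As a last check I compare the knob top, at crop (200,409), with the seated height.

```bash
python3 - <<'E'
from h import *
s=snap("scene");x,y=map(int,proj(s,[.575,.131,.06])[0])
a=np.linspace(0,6.28,60);f=lambda r,z:proj(s,np.c_[.577+r*np.cos(a),.1303+r*np.sin(a),0*a+z])
for n,r,z in(('knobtop',.013,.094),('collar bottom',.015,.056),('knobtop+5mm',.013,.099),('studtop',0,0)):
    q=f(r,z) if n!='studtop' else proj(s,[.529,.1195,.088])
    q=(q-[x-60,y-45])/.3; print(n,'rows',q[:,1].min().round(),q[:,1].max().round(),'cols',q[:,0].min().round(),q[:,0].max().round())
g=cv2.cvtColor(s['image'],cv2.COLOR_RGB2GRAY)[y-45:y+45,x-60:x+60]
G=cv2.resize(g,(400,300),interpolation=cv2.INTER_CUBIC);print(G[95:176:4,200].tolist())
E
```

```text
knobtop rows 94.0 119.0 cols 178.0 220.0
collar bottom rows 140.0 169.0 cols 176.0 223.0
knobtop+5mm rows 88.0 112.0 cols 178.0 219.0
studtop rows 125.0 125.0 cols 275.0 275.0
[72, 66, 29, 16, 18, 15, 20, 20, 7, 41, 22, 5, 6, 9, 10, 26, 24, 30, 90, 117, 181]
```

```bash
python3 -c "
from rig import env
print(env.sign_off())"
```

```text
the job is handed in; nothing more can be done
None
```

I handed the job in at about 18 s of the 67 s limit. The upper leaf is swung back over the block and the thick pin is seated through both leaves and released. The slim pin is still in the rack and the vial is standing. The hand-in gave no verdict, and I judged the seating from contact force, tool height and the final pictures.

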